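Drop the feed gate through the guard and push the bar to the stop

ROBOT

A 7-joint arm with a two-finger parallel gripper is mounted at the origin on the work surface. World frame = base frame: x ahead of the robot, y to its left, z up, the work surface at z = 0. Lengths are in m, angles in rad, forces in N, time in s.
With the tool pointing down it reaches from about 0.425 to 0.925 m from the base axis. Payload 6.8 kg.
Tool frame: the origin (TCP) lies midway between the tips of the shut fingers; the grasp point (between the pads) lies r.grip_point_offset behind it (r.grip_point_offset is the distance from the TCP to the grasp point, in m); z points along the fingers, y is the direction in which the jaws open and shut (so a half turn about z gives the same grasp; the last joint's range is limited). The gripper opens to 85 mm and grips with 20 to 120 N. Pads are 22 mm wide; open, the fingers measure 114 mm over their backs; the gripper's body (76 mm by 85 mm) begins 54 mm behind the grasp point. The pads swing forward as they close: fully open they stand 13 mm farther back than shut.
Start: joints at [0.999, 0.477, 0.022, 1.555, -0.011, 1.109, -0.083], TCP at [0.302, -0.604, 0.231] pointing down, gripper open.
Joint ranges: [-2.96, 2.96], [-0.34, 2.1], [-1.41, 1.46], [0.24, 2.44], [-1.37, 4.51], [0.17, 1.92], [-2.96, 2.96]. Speed limits (rad/s): [2.39, 2.39, 3.14, 3.14, 3.14, 3.14, 3.14].

INTERFACE

Orientations are given as a rotation vector (axis times angle).
In Python, from bench import r gives the robot as it stands. The module is installed in compiled form; this text tells all that it offers.
- The arm moves only by the tool play_rows, never from a script. Its argument "deltas" is a list of rows, each a list of 3 entries, a list of its own where there are three numbers: the finger opening in mm, from 0 to 85.4, then the shift along the tool's x, y, z in mm, then the turn, a rotation vector about the tool's x, y, z in rad. A call has 1 to 8 rows; each row is the pose to reach, as a shift and turn from the pose measured when the call began, along the tool's axes at that moment; what a row does not reach only later rows make up. A row lasts 1/8 s, in which the tool goes at most 62.5 mm and 10.7 degrees, less where a joint would pass 70% of its speed; a pose out of reach is approached as far as the arm can. A call with a gripper value outside its range is refused whole. The fingers move at their own pace and stop on an object; "squeeze" is the grip in N (left out, the last holds). Time passes only in rows, so rows that repeat a pose let the fingers close. It gives the time, the measured TCP pose, the force and the opening at its end, in the units of the state.
- r.get_obs(): the state, without advancing time (a new reading comes with each control period).
- r.grab_frame(name): name is "side" or "top"; returns (picture, depth): 384x512x3 uint8, red, green, blue; 384x512 float32, m along the optical axis (not along the pixel's ray), 0 where there is no reading.
- r.camera_model(name): a dict with "mtx" (3x3 intrinsics, pixels), "rvec" (rotation vector, rad) and "tvec" (3), from world to camera coordinates, as OpenCV has them. Camera axes: x right, y down, z forward; pixel columns grow to the right and rows downward; lengths in m; the calibration is good to about 2 mm. A picture is of the moment at which its call begins. camera_model takes no time and is no camera call.
- r.hand_in(): hands the job in, once; it reports no verdict.
The state is a dict: "clock": time; "joints": joint angles; "qvel": joint speeds; "tau": joint torques, N m; "tcp_pos": TCP position; "orientation": TCP orientation; "contact_force": force on the tool from outside, world axes, zero at the start; "moment": the same for the moment, N m; "grip_width": finger opening in m.
Only numpy, scipy, OpenCV 4.12 (cv2) and the standard library are available. Lean on these libraries where they do the work, as an engineer would, in place of code of your own. Each camera call takes 0.05 s, during which the arm holds its last target. There are 200 camera calls.

TASK

Bring the bar up for its cut: reach down through the window of the guard that covers the lever with the flat paddle, and press that lever fully down without touching either guard, so that the gate in the trough drops. Then push the square bar along the trough with the fingertips until it is up against the end stop, and come away; do not pick it up, do not press the lever with the ball, and leave the other things on the bench where they are.

Things in the scene. Friction and masses are not known exactly. Their poses are not given: they have to be found in the camera images.
- trough: grey steel feed trough fixed on the bench, 66 mm wide (x), 380 mm long (its y axis is the feed direction), origin at the bench under its centre, z up. Bar runs on a floor 30 mm above the bench between two steel walls that rise 10 mm above the floor, 33 mm apart. The -y end is open. At its +y end a dark end stop (33 mm wide, 25 mm long, top 64 mm above the bench) has its face at y = +150 mm; the gate crosses the channel at y = +4 to +12 mm
- home (a point): point fixed in the trough (trough x 0, y +95 mm, z +45 mm): where the bar's centre lies when the bar is up against the end stop
- bar_center (a point): centre of the loose square aluminium bar, 30 x 30 mm in section and 110 mm long (its y axis, along the trough), 0.19 to 0.38 kg, lying in the trough behind the gate (on its -y side); its centre is 45 mm and its top 60 mm above the bench. Push its -y end face, above the trough walls, towards trough +y
- gate (a joint): steel blade across the trough, driven by the paddle lever only: 0 = raised (standing 24 mm above the trough floor, blocking the bar), 0.026 m = fully dropped below the floor
- paddle_lever (a joint): lever with the flat paddle, rad: 0 = raised, 0.33 = fully down on its stop. It needs about 4 N at the paddle and stays where it is left; hinged at the guard's +x side, 53 mm from the window's centre, 52 mm above the bench
- paddle_pad (a point): centre of the paddle's upper face, moves with the lever. The paddle is a black plate 34 x 46 mm, 8 mm thick, at the lever's free end, beneath the middle of the window: about 78 mm above the bench when raised, 60 mm when fully down
- paddle_window (a point): centre of the window over the paddle lever, level with the guard's top face (95 mm above the bench); x and y along the guard's sides
- paddle_guard: folded sheet-steel guard over the paddle lever: a closed-sided yellow box 140 x 140 mm, 95 mm high, 4 mm thick, open only by a rectangular window in its top, 90 mm along the guard's x by 84 mm along its y, centred. Fixed; must not be touched. Origin at the bench under its centre, z up. Identical on both levers.
- ball_lever (a joint): lever with the ball, not to be pressed, rad: 0 = raised, 0.33 = down
- ball_pad (a point): top of the black ball (28 mm diameter) on the other lever
- ball_guard: folded sheet-steel guard over the ball lever: a closed-sided yellow box 140 x 140 mm, 95 mm high, 4 mm thick, open only by a rectangular window in its top, 90 mm along the guard's x by 84 mm along its y, centred. Fixed; must not be touched. Origin at the bench under its centre, z up. Identical on both levers.
- spacer: loose steel cylinder, 24 mm diameter, 45 mm high, standing between the guards; origin under its centre. Leave alone
- nut: loose steel ring, 28 mm diameter, 12 mm high, between trough and guards; origin under its centre. Leave alone
- disc: loose dark grinding disc, 115 mm diameter, 6 mm thick, lying on the left of the bench. Leave alone
- wrench: loose steel wrench, 180 mm long, lying on the right of the bench. Leave alone
- cup: loose paper cup, 76 mm wide at the rim, 95 mm high, on the left. Leave alone
- tin: loose steel can, 60 mm diameter, 60 mm high, on the right. Leave alone
- offcut: loose aluminium block 60 x 30 x 30 mm, on the right. Leave alone
- bar: the same bar, with its origin at the centre of its underside
Not all that is in view belongs to the job. Leave any orange or turquoise look-alike of the bar alone.

How it is judged:
On the way, in this order (a step that is already met when the one before it is completed fails the run):
1. the paddle lever is fully down and the gate has dropped, the bar still behind it (value of joint paddle_lever above 0.305 rad and value of joint gate above 0.023 m and y of bar_center in the frame of trough below -0.03 m), for 0.1 s.
2. the bar is up against the end stop (y of bar_center in the frame of trough above 0.091 m), for 0.1 s.
At the end, for the whole second after the job is handed in: the paddle lever is down (over 0.305 of 0.33 rad) and the gate dropped (over 23 mm), the ball lever still up (under 0.12 rad), and the bar lies at rest on the trough floor with its end within 4 mm of the end stop (value of joint paddle_lever above 0.305 rad and value of joint gate above 0.023 m and value of joint ball_lever below 0.12 rad and y of bar_center in the frame of trough between 0.091 and 0.099 m and x of bar_center in the frame of trough between -0.005 and 0.005 m and z of bar_center in the frame of trough between 0.041 and 0.049 m and linear speed of bar below 0.01 m/s); the robot touches nothing.
It fails at once if the robot touches a guard (contact force between any of the fingers, the arm and paddle_guard above 0.3 N or contact force between any of the fingers, the arm and ball_guard above 0.3 N).
It fails at once if the bar is lifted out of the trough (height (world z) of bar_center above 0.055 m).
It fails at once if the ball lever is pressed (value of joint ball_lever above 0.12 rad).
It fails at once if a bystander is moved by more than 20 mm (distance of any of spacer, nut, disc, wrench, cup, tin, offcut from where it was at the start of the episode above 0.02 m).
It also fails if it takes over 48 s, if anything falls off the work surface, if the arm or the gripper's body presses on something with over 40 N, if the wrist force passes 120 N, or if a joint passes its speed limit or range.

## Working session

There is one attempt and no reset: what is moved stays moved. The work goes in short steps, Python scripts to look and compute and a tool call to move; the robot and the scene stay as the last step left them, time stands still between calls to the robot, and variables do not carry over. Pictures are saved under pics/ and viewed, about 8 in all and at most 12, crops included, and the job is handed in when it is done.

Besides the shell and the picture viewer there is one more tool, called after "Call:" as name(argument=value, ...) on one line, values as JSON. play_rows: Moves the arm, as the interface text tells. Its arguments: {"type":"object","properties":{"deltas":{"type":"array"},"squeeze":{"type":"number"}},"required":["deltas"]}

```bash
mkdir -p pics && python3 - <<'E'
from bench import r
import cv2,numpy as np
for n in("side","top"):
    im,d=r.grab_frame(n); np.savez(f"pics/{n}0.npz",im=im,d=d)
    cv2.imwrite(f"pics/{n}0.png",cv2.resize(im[:,:,::-1],(800,600),interpolation=cv2.INTER_CUBIC))
    c=r.camera_model(n); print(n,c)
o=r.get_obs();print(o, r.grip_point_offset)
E
```

```text
side {'mtx': array([[350.13764099,   0.        , 257.73580749],
       [  0.        , 350.13764099, 195.06534458],
       [  0.        ,   0.        ,   1.        ]]), 'rvec': array([ 0.67821794, -2.72142909,  1.02671292]), 'tvec': array([0.38593082, 0.22512938, 0.90798569])}
top {'mtx': array([[454.53702671,   0.        , 256.20760876],
       [  0.        , 454.53702671, 196.28580048],
       [  0.        ,   0.        ,   1.        ]]), 'rvec': array([ 2.16853699, -2.13478184,  0.14609634]), 'tvec': array([-0.01836195,  0.44924811,  1.58833391])}
{'clock': 0.1, 'joints': array([ 0.99891186,  0.47771867,  0.02236024,  1.5563034 , -0.01146883,
        1.10930497, -0.08312169]), 'qvel': array([-0.0001663 , -0.0026308 , -0.00047893, -0.00177195, -0.00156547,
        0.00047574,  0.00114307]), 'tau': array([ 4.50148407e-03, -5.97759426e+01,  1.61337107e+00, -2.81957996e+01,
        1.28390815e-02,  4.94078704e-03, -2.92664811e-05]), 'tcp_pos': array([ 0.30169819, -0.60325444,  0.23044323]), 'orientation': array([-3.05602302e+00, -7.21645320e-01,  8.09155088e-04]), 'contact_force': array([-0.40672107,  0.48004143, -0.30177872]), 'moment': array([0.01084541, 0.0219708 , 0.06710111]), 'grip_width': 0.08533240158671987} 0.0187
```

View pics/top0.png

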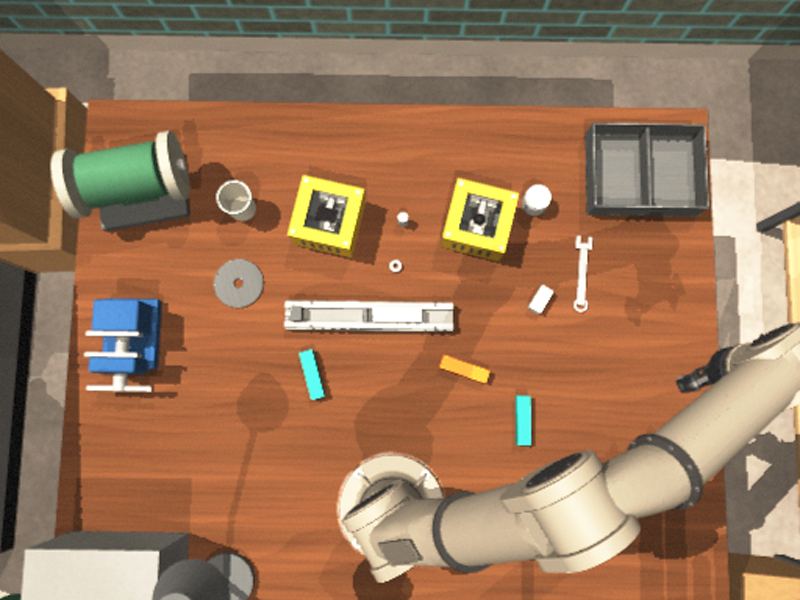

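View pics/side0.png

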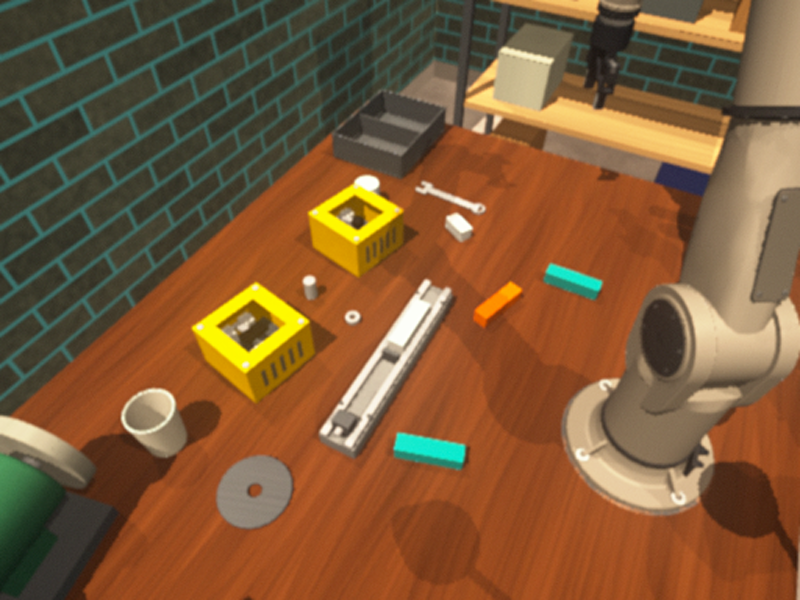

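Top view: the trough lies across the image at (285–453, 300–331), with the end stop at its left end. The guards are centred near (327,214) and (481,217). The left one seems to hold the paddle and the right one the ball. I'll enlarge these for precise reading.

```bash
cat > h.py <<'E'
import numpy as np,cv2
from bench import r
from scipy.spatial.transform import Rotation as R
def cam(n):
    c=r.camera_model(n); return c["mtx"],R.from_rotvec(c["rvec"]).as_matrix(),c["tvec"]
def onz(n,u,v,z):
    K,M,t=cam(n); d=M.T@np.linalg.solve(K,[u,v,1]); o=-M.T@t
    return o+d*(z-o[2])/d[2]
def dep(n,u,v,D):
    K,M,t=cam(n); return M.T@(np.linalg.solve(K,[u,v,1])*D-t)
def cloud(n,D):
    K,M,t=cam(n); v,u=np.mgrid[:384,:512]
    P=np.stack([(u-K[0,2])/K[0,0]*D,(v-K[1,2])/K[1,1]*D,D],-1)-t
    return P@M
E
python3 - <<'E'
from h import *
z=np.load("pics/top0.npz");im,D=z["im"],z["d"]
a=im[105:170,180:340,::-1]; b=im[188:216,175:295,::-1]
A=cv2.resize(a,(800,325),interpolation=cv2.INTER_CUBIC);B=cv2.resize(b,(800,187),interpolation=cv2.INTER_CUBIC)
cv2.imwrite("pics/crop1.png",np.vstack([A,B]))
P=cloud("top",D)
hsv=cv2.cvtColor(im,cv2.COLOR_RGB2HSV)
Y=(hsv[...,0]>22)&(hsv[...,0]<35)&(hsv[...,1]>150)&(P[...,2]>.085)&(P[...,2]<.105)
n,l,s,c=cv2.connectedComponentsWithStats(Y.astype(np.uint8))
for i in range(1,n):
    if s[i,4]>100:
        p=P[l==i]; rc=cv2.minAreaRect((p[:,:2]*1000).astype(np.float32)); print(c[i],rc,p[:,2].mean())
# trough
m=(P[...,2]>.02)&(P[...,2]<.075)
s=np.zeros_like(m);s[185:218,178:295]=1;m&=s
p=P[m];print(cv2.minAreaRect((p[:,:2]*1000).astype(np.float32)),len(p))
for zz in ((.054,.07),):
    q=P[m&(P[...,2]>zz[0])&(P[...,2]<zz[1])]
    k=q[:,1]<.09
    for g in (q[k],q[~k]): 
        if len(g)>5: print(cv2.minAreaRect((g[:,:2]*1000).astype(np.float32)),np.median(g[:,2]),len(g))
# lever/paddle depth in window
v,u=np.mgrid[:384,:512]
for (cx,cy) in ((209,136),(307,139)):
    print(np.round(P[cy-12:cy+13:3,cx-15:cx+16:3,2]*1000).astype(int))
E
```

```text
[208.42949408 136.12163617] ((651.9887084960938, 158.05206298828125), (141.2054443359375, 142.75686645507812), 77.52816009521484) 0.09559347096130826
[307.55168662 138.22306855] ((649.4730834960938, -187.41795349121094), (140.38873291015625, 142.09841918945312), 76.15499877929688) 0.0950496942822372
((428.3565673828125, 60.56513977050781), (378.8292541503906, 68.00967407226562), 89.91011047363281) 1966
((428.488037109375, 6.678459167480469), (29.72374153137207, 126.08345794677734), 0.9721786975860596) 0.06061918045566697 276
((427.3446350097656, 227.02545166015625), (35.18037414550781, 31.874713897705078), 88.99046325683594) 0.06421308197582626 67
[[ 96  91   9  16  56  65  57  90  93 102  93]
 [ 94 102   9  11  44  57  50   9  57  57  93]
 [ 96  97  13  14  16  17  64  15  43  30  95]
 [ 94   4  15   9  81  71  68  18  10   0  93]
 [ 91  17  12  82  80  79  70  77   5  91  99]
 [ 96  12  15  72  77  82  80  85  11 100  95]
 [ 96  10  10   7  27  33  81  28  13  91  89]
 [ 10  11   4  10  31  34  32   7  11  94 101]
 [ 95  96  95  94  90  12  22   6  93  96  96]]
[[ 90  93  15  44  51  63  55  55  94  98  97]
 [ 93  90   0  34  36  24  58  47  54  12  95]
 [ 99  95  12  12  12  64  60  37  38   2  92]
 [ 99 101  11  12  15  74   7   3  14   9  98]
 [ 95   6  10   7  82  87  73  14  10   9 100]
 [ 96  13  14  30  77  76  70  13   6  94  97]
 [100   8   6  30  36  26  29  13   9  91  93]
 [ 91  87   9  33  31  29  14   0   9  97 101]
 [ 94  94 101  94 102  98   9   4  14  92  91]]
```

View pics/crop1.png

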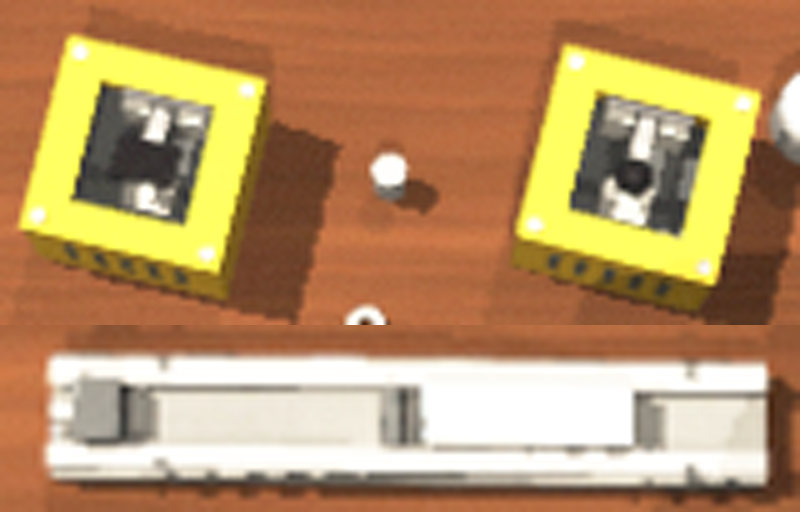

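The left guard holds the flat paddle: window corners at crop px (105,82), (215,108), (187,222), (75,198), with the lever running up towards world +x. The ball is in the right guard. The end stop is at the trough's left end, the gate sits at crop x≈400, and the bar spans x≈420–635. Next I'll cross-check the positions from both views.

```bash
python3 - <<'E'
from h import *
f=lambda x,y,s,u0,v0:(u0+(x+.5)/s-.5,v0+(y+.5)/s-.5)
def show(name,pts,z): 
    w=np.array([onz("top",*p,z) for p in pts])*1000; print(name,w[:,:2].round(1).tolist(),w.mean(0).round(1))
w=show("window",[f(*p,5,180,105) for p in ((105,82),(215,108),(187,222),(75,198))],.095)
show("guardtop",[f(*p,5,180,105) for p in ((70,36),(267,80),(219,276),(21,230))],.095)
show("paddle",[f(145,155,5,180,105)],.078)
show("trough",[f(*p,6.667,175,188) for p in ((47,357),(768,364),(768,485),(47,478))] ,.04) if 0 else show("trough",[f(*p,6.667,175,188) for p in ((47,32),(768,39),(768,160),(47,153))],.04)
show("bar top",[f(*p,6.667,175,188) for p in ((418,64),(635,66),(635,121),(418,121))],.06)
show("stop top",[f(*p,6.667,175,188) for p in ((76,53),(120,53),(120,118),(76,118))],.064)
z=np.load("pics/side0.npz");im,D=z["im"],z["d"];P=cloud("side",D)
hsv=cv2.cvtColor(im,cv2.COLOR_RGB2HSV)
Y=(hsv[...,0]>22)&(hsv[...,0]<35)&(hsv[...,1]>150)&(hsv[...,2]>200)
n,l,s,c=cv2.connectedComponentsWithStats(Y.astype(np.uint8))
for i in range(1,n):
    if s[i,4]>100:
        p=P[l==i];p=p[(p[:,2]>.09)&(p[:,2]<.1)]; print("side",cv2.minAreaRect((p[:,:2]*1000).astype(np.float32)),p[:,2].mean())
g=lambda x,y:f(x,y,1.5625,0,0)
for nme,pts,zz in (("s guard",((257,286),(313,327),(252,357),(194,325)),.095),("s bar",((424,299),(431,304),(399,353),(385,345)),.06)):
    w=np.array([onz("side",*g(*p),zz) for p in pts])*1000;print(nme,w[:,:2].round(1).tolist(),w.mean(0).round(1))
bx=np.array([[.4,-.07],[.46,.08]])
for nm,Q in (("side",P),("top",cloud("top",np.load("pics/top0.npz")["d"]))):
    m=(Q[...,2]>.054)&(Q[...,2]<.068)&(Q[...,0]>.4)&(Q[...,0]<.46)&(Q[...,1]<.1)&(Q[...,1]>-.15);q=Q[m]
    print(nm,"bar",q.mean(0),np.percentile(q[:,1],[2,98]),np.percentile(q[:,0],[2,98]))
o=r.get_obs();M=R.from_rotvec(o["orientation"]).as_matrix();print(M.round(4).tolist())
for t in ([.652,.158,.20],[.652,.158,.11]): print((M.T@(np.array(t)-o["tcp_pos"])*1000).round(1))
E
```

```text
window [[703.2, 187.2], [685.7, 109.8], [604.0, 127.1], [619.8, 205.3]] [653.2 157.3  95. ]
guardtop [[736.1, 212.8], [706.5, 74.0], [566.1, 104.0], [596.4, 241.9]] [651.3 158.2  95. ]
paddle [[655.8, 159.5]] [655.8 159.5  78. ]
trough [[458.0, 253.1], [460.3, -130.1], [395.7, -130.4], [393.4, 250.7]] [426.8  60.8  40. ]
bar top [[441.3, 54.8], [442.0, -59.0], [413.0, -59.3], [411.2, 54.1]] [426.9  -2.3  60. ]
stop top [[443.7, 233.6], [444.1, 210.6], [409.9, 209.4], [409.5, 232.3]] [426.8 221.4  64. ]
side ((648.8827514648438, -187.43585205078125), (142.2809295654297, 143.30853271484375), 77.02032470703125) 0.09368269931312671
side ((651.0951538085938, 156.52679443359375), (141.39842224121094, 143.5922088623047), 77.37448120117188) 0.09370148273331577
s guard [[696.3, 78.7], [553.3, 110.3], [605.5, 209.8], [734.1, 202.9]] [647.3 150.4  95. ]
s bar [[427.1, -66.5], [410.1, -61.5], [409.8, 66.4], [439.4, 62.7]] [4.216e+02 3.000e-01 6.000e+01]
side bar [ 4.26722016e-01 -3.76701039e-04  5.86110000e-02] [-0.05684559  0.05051328] [0.41261422 0.4419528 ]
top bar [ 0.42842484 -0.00126861  0.06063031] [-0.0561257   0.06611402] [0.41396923 0.44317076]
[[0.8944, 0.4473, -0.0009], [0.4473, -0.8944, 0.0014], [-0.0002, -0.0016, -1.0]]
[ 653.8 -524.1   31.2]
[ 653.9 -523.9  121.2]
```

The views agree. The window centre is about (0.652, 0.158), guard yaw about −12.7°, trough origin about (0.427, 0.061) with yaw near 0, and the bar's −y end at y ≈ −0.058. I'll close the fingers and move above the window.

Call:
play_rows(deltas=[[0, [30, -24, 0], [0, 0, -0.05]], [0, [75, -60, 0], [0, 0, -0.15]], [0, [120, -96, 5], [0, 0, -0.25]], [0, [165, -132, 5], [0, 0, -0.35]], [0, [210, -168, 10], [0, 0, -0.45]], [0, [255, -204, 10], [0, 0, -0.55]], [0, [300, -240, 15], [0, 0, -0.65]], [0, [345, -276, 15], [0, 0, -0.75]]], squeeze=20)

```text
clock: 1.1
tcp_pos: [0.4868, -0.2002, 0.2154]
orientation: [-2.576, -1.794, 0.001]
contact_force: [0.5, -0.4, -0.0]
grip_width: -0.0002
```

```bash
cat > to.py <<'E'
import sys
from h import *
# usage: to.py yaw_of_tool_x_deg x y z [x y z ...]  -> shift (mm) & turn in tool axes
o=r.get_obs();Rm=R.from_rotvec(o["orientation"]);M=Rm.as_matrix()
a=np.radians(float(sys.argv[1]));c,s=np.cos(a),np.sin(a)
T=np.array([[c,s,0],[s,-c,0],[0,0,-1]])
print("t",o["clock"],"tcp",o["tcp_pos"].round(4),"F",o["contact_force"].round(1),"w",o["grip_width"],"yaw",np.degrees(np.arctan2(M[1,0],M[0,0])).round(1),"q",o["joints"].round(2))
for p in np.array(sys.argv[2:],float).reshape(-1,3): print((M.T@(p-o["tcp_pos"])*1000).round(1))
print("turn",R.from_matrix(M.T@T).as_rotvec().round(4))
E
python3 to.py 77.3 .652 .158 .2
```

```text
t 1.1 tcp [ 0.4868 -0.2002  0.2154] F [ 0.5 -0.4 -0. ] w -0.00020414695811936953 yaw 69.7 q [ 0.53  0.27 -0.31  1.91  0.1   0.98 -0.17]
[393.3  30.8  15.6]
turn [-0.0021 -0.001  -0.1322]
```

Call:
play_rows(deltas=[[0, [50, 4, 2], [0, 0, -0.03]], [0, [105, 8, 4], [0, 0, -0.06]], [0, [160, 12, 6], [0, 0, -0.09]], [0, [215, 17, 9], [0, 0, -0.13]], [0, [270, 21, 11], [0, 0, -0.132]], [0, [325, 25, 13], [0, 0, -0.132]], [0, [375, 29, 15], [0, 0, -0.132]], [0, [393.3, 30.8, 15.6], [-0.002, -0.001, -0.132]]])

```text
clock: 2.1
tcp_pos: [0.6518, 0.1621, 0.1993]
orientation: [-2.448, -1.966, -0.0]
contact_force: [0.1, 0.2, -0.2]
grip_width: 0.0
```

```bash
python3 to.py 77.3 .652 .158 .11 .652 .158 .085 && python3 - <<'E'
from h import *
ims=[]
for n,(u,v) in (("top",(209,136)),("side",(163,215))):
    im,d=r.grab_frame(n); im=im[v-48:v+48,u-64:u+64,::-1]; ims.append(cv2.resize(im,(400,300),interpolation=cv2.INTER_CUBIC))
cv2.imwrite("pics/above.png",np.hstack(ims))
E
```

```text
t 2.1 tcp [0.6518 0.1621 0.1993] F [ 0.1  0.2 -0.2] w 4.978629121119484e-05 yaw 77.5 q [-0.04  0.54 -0.42  1.57  0.24  1.09 -0.74]
[-4.1  1.2 89.3]
[ -4.1   1.3 114.3]
turn [-0.0015 -0.0014  0.004 ]
```

View pics/above.png

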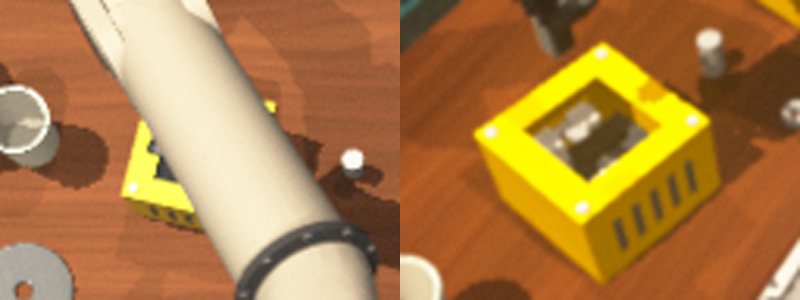

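In the side crop the closed fingertips show at (555,50), behind and above the window. The top view is hidden by the forearm. I'll descend to just above the window and check again.

Call:
play_rows(deltas=[[0, [-4, 1.2, 20], [0, 0, 0]], [0, [-4, 1.2, 50], [0, 0, 0]], [0, [-4.1, 1.2, 80], [0, 0, 0]], [0, [-4.1, 1.2, 89.3], [0, 0, 0]], [0, [-4.1, 1.2, 89.3], [0, 0, 0]]])

```text
clock: 2.82
tcp_pos: [0.6514, 0.1544, 0.1093]
orientation: [-2.451, -1.963, 0.003]
contact_force: [-0.7, -0.4, 1.0]
grip_width: 0.0
```

```bash
python3 to.py 77.3 .652 .158 .085 .652 .158 .060 && python3 - <<'E'
from h import *
im,d=r.grab_frame("side");u,v=163,205
K,M,t=cam("side");o=r.get_obs();p=K@(M@o["tcp_pos"]+t);p=p[:2]/p[2]
print("tcp px in crop",(p-[u-64,v-48]+.5)*6.25)
cv2.imwrite("pics/above2.png",cv2.resize(im[v-48:v+48,u-64:u+64,::-1],(800,600),interpolation=cv2.INTER_CUBIC))
E
```

```text
t 2.825 tcp [0.6514 0.1544 0.1093] F [-0.7 -0.4  1. ] w 2.05251829455492e-05 yaw 77.4 q [-0.05  0.63 -0.4   1.65  0.28  0.93 -0.77]
[ 3.7 -0.2 24.3]
[ 3.7 -0.1 49.3]
turn [-0.0025  0.0007  0.0013]
tcp px in crop [376.5629306  292.00099398]
```

View pics/above2.png

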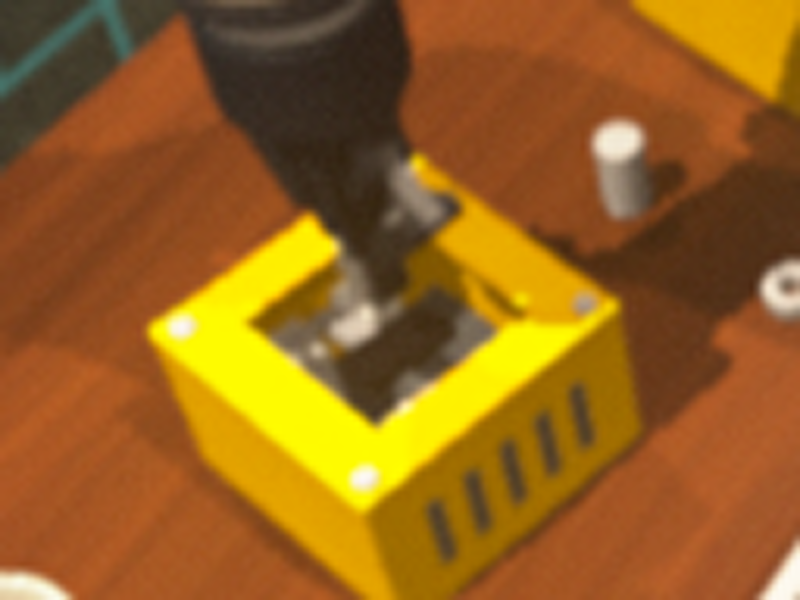

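Side crop: the fingertips at (376,290) hang over the window's middle, with the black paddle below at (400,345). A grey knuckle shows at (440,205), so before lowering I'll check its height and reach in the depth data.

```bash
python3 - <<'E'
from h import *
im,d=r.grab_frame("side");P=cloud("side",d);o=r.get_obs()
M=R.from_rotvec(o["orientation"]).as_matrix();q=(P-o["tcp_pos"])@M*1000
m=(abs(q[...,0])<90)&(abs(q[...,1])<90)&(q[...,2]<0)&(d>0)
for a in range(-100,0,10):
    k=q[m&(q[...,2]>=a)&(q[...,2]<a+10)]
    if len(k): print(a,len(k),k[:,:2].min(0).round(),k[:,:2].max(0).round())
E
```

```text
-100 92 [-12. -62.] [20. 15.]
-90 72 [-12. -63.] [17. 13.]
-80 38 [ -0. -54.] [17. 45.]
-70 53 [ -8. -49.] [17. 48.]
-60 31 [ -8. -38.] [13. 37.]
-50 35 [ -7. -32.] [14. 32.]
-40 7 [ 7. -9.] [12.  6.]
-30 18 [ -6. -15.] [11.  6.]
-20 26 [ -7. -15.] [11.  6.]
-10 15 [-11. -14.] [11.  3.]
```

Nothing wider than ±38 mm comes lower than about 42 mm above the tip, so the window is clear. Pressing now.

Call:
play_rows(deltas=[[0, [3, 0, 10], [0, 0, 0]], [0, [3, 0, 20], [0, 0, 0]], [0, [3, 0, 28], [0, 0, 0]], [0, [3, 0, 34], [0, 0, 0]], [0, [3, 0, 40], [0, 0, 0]], [0, [3, 0, 45], [0, 0, 0]], [0, [3, 0, 48], [0, 0, 0]], [0, [3, 0, 48], [0, 0, 0]]])

```text
clock: 3.92
tcp_pos: [0.6532, 0.1585, 0.0627]
orientation: [-2.451, -1.965, -0.001]
contact_force: [0.4, 0.0, -0.3]
grip_width: 0.0
```

```bash
python3 to.py 77.3 .652 .158 .058 .652 .158 .055
```

```text
t 3.925 tcp [0.6532 0.1585 0.0627] F [ 0.4  0.  -0.3] w 3.101643591873591e-05 yaw 77.4 q [-0.07  0.68 -0.38  1.66  0.31  0.85 -0.8 ]
[-0.8 -1.1  4.7]
[-0.8 -1.1  7.7]
turn [ 0.0002 -0.001   0.0022]
```

Call:
play_rows(deltas=[[0, [0, 0, 2], [0, 0, 0]], [0, [0, 0, 4], [0, 0, 0]], [0, [0, 0, 6], [0, 0, 0]], [0, [0, 0, 6], [0, 0, 0]]])

```text
clock: 4.42
tcp_pos: [0.6534, 0.1586, 0.0599]
orientation: [2.451, 1.964, 0.001]
contact_force: [-9.0, -3.0, 23.0]
grip_width: 0.0
```

```bash
python3 to.py 77.3 .652 .158 .058 .652 .158 .055; python3 - <<'E'
from h import *
ims=[]
for n,u,v,w,h in (("side",163,205,64,48),("side",245,220,64,48)):
    im,d=r.grab_frame(n)
    ims.append(cv2.resize(im[v-h:v+h,u-w:u+w,::-1],(400,300),interpolation=cv2.INTER_CUBIC))
    P=cloud(n,d)
cv2.imwrite("pics/press.png",np.hstack(ims))
for y in np.arange(.04,.1,.005):
    m=(abs(P[...,0]-.427)<.011)&(abs(P[...,1]-y)<.0025); print(round(y-.0607,4),P[m][:,2].round(3)[:8])
E
```

```text
t 4.425 tcp [0.6534 0.1586 0.0599] F [-9. -3. 23.] w 3.279459026179152e-05 yaw 77.4 q [-0.07  0.69 -0.38  1.67  0.32  0.85 -0.8 ]
[-0.9 -1.2  1.9]
[-0.9 -1.2  4.9]
turn [ 0.0011 -0.0004  0.0019]
-0.0207 [0.573 0.571 0.571 0.57  0.568 0.567 0.566 0.564]
-0.0157 [0.578 0.577 0.578 0.576 0.575 0.575 0.574 0.574]
-0.0107 [0.602 0.584 0.582 0.581 0.58  0.58  0.58  0.578]
-0.0057 [0.619 0.619 0.621 0.621 0.62  0.616 0.614 0.615]
-0.0007 [0.621 0.62  0.621 0.621 0.622 0.619 0.619 0.619]
0.0043 [0.622 0.621 0.621 0.62  0.62  0.619 0.619 0.617]
0.0093 [0.622 0.623 0.622 0.623 0.623 0.623 0.62  0.621]
0.0143 [0.622 0.621 0.619 0.618 0.616 0.614 0.615 0.615]
0.0193 [0.031 0.029 0.03  0.027 0.028 0.028 0.028 0.03 ]
0.0243 [0.027 0.032 0.029 0.029 0.029 0.029 0.031 0.026]
0.0293 [0.031 0.03  0.031 0.029 0.028 0.03  0.03  0.028]
0.0343 [0.03  0.029 0.028 0.029 0.026 0.028 0.029 0.031]
```

View pics/press.png

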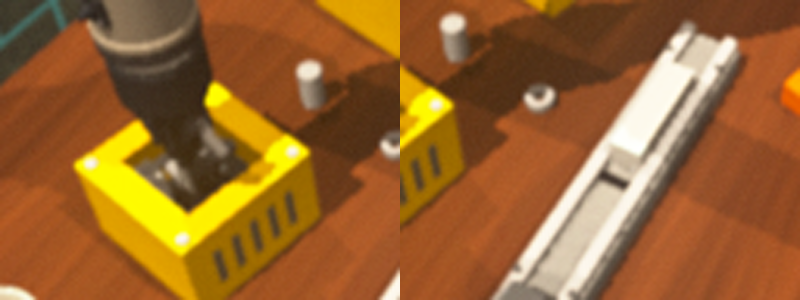

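The crop shows the gate gone: a dark slot at (613,180) in front of the bar's bare end face. The press ended at 23 N on the stop, with the tip at 59.9 mm. Now straight up.

Call:
play_rows(deltas=[[0, [0, 0, -10], [0, 0, 0]], [0, [0, 0, -30], [0, 0, 0]], [0, [0, 0, -60], [0, 0, 0]], [0, [0, 0, -100], [0, 0, 0]], [0, [0, 0, -130], [0, 0, 0]], [0, [0, 0, -130], [0, 0, 0]]])

```text
clock: 5.28
tcp_pos: [0.6552, 0.1592, 0.1938]
orientation: [2.45, 1.962, 0.011]
contact_force: [0.0, 1.2, -0.3]
grip_width: 0.0002
```

```bash
python3 to.py 90 .427 -.1 .16
```

```text
t 5.275 tcp [0.6552 0.1592 0.1938] F [ 0.   1.2 -0.3] w 0.0002435992262556993 yaw 77.4 q [-0.04  0.54 -0.42  1.58  0.24  1.07 -0.74]
[-302.9 -166.3   31.6]
turn [ 0.0071 -0.0028 -0.2201]
```

Call:
play_rows(deltas=[[0, [-40, -22, 0], [0, 0, -0.03]], [0, [-90, -50, 5], [0, 0, -0.06]], [0, [-140, -77, 10], [0, 0, -0.1]], [0, [-190, -104, 15], [0, 0, -0.14]], [0, [-240, -132, 20], [0, 0, -0.18]], [0, [-285, -156, 28], [0, 0, -0.22]], [0, [-303, -166, 31.6], [0.007, -0.003, -0.22]], [0, [-303, -166, 31.6], [0.007, -0.003, -0.22]]])

```text
clock: 6.28
tcp_pos: [0.4259, -0.1014, 0.1594]
orientation: [-2.224, -2.217, 0.002]
contact_force: [-0.3, 1.6, -0.2]
grip_width: 0.0002
```

```bash
python3 to.py 90.3 .427 -.1 .048; python3 - <<'E'
from h import *
im,d=r.grab_frame("top")
cv2.imwrite("pics/b.png",cv2.resize(im[105:225,175:335,::-1],(800,600),interpolation=cv2.INTER_CUBIC))
E
```

```text
t 6.275 tcp [ 0.4259 -0.1014  0.1594] F [-0.3  1.6 -0.2] w 0.00020352333048528505 yaw 89.8 q [ 0.49  0.21 -0.45  2.15  0.13  0.81 -0.04]
[  1.4   1.3 111.4]
turn [-0.0016  0.0005 -0.0084]
```

View pics/b.png

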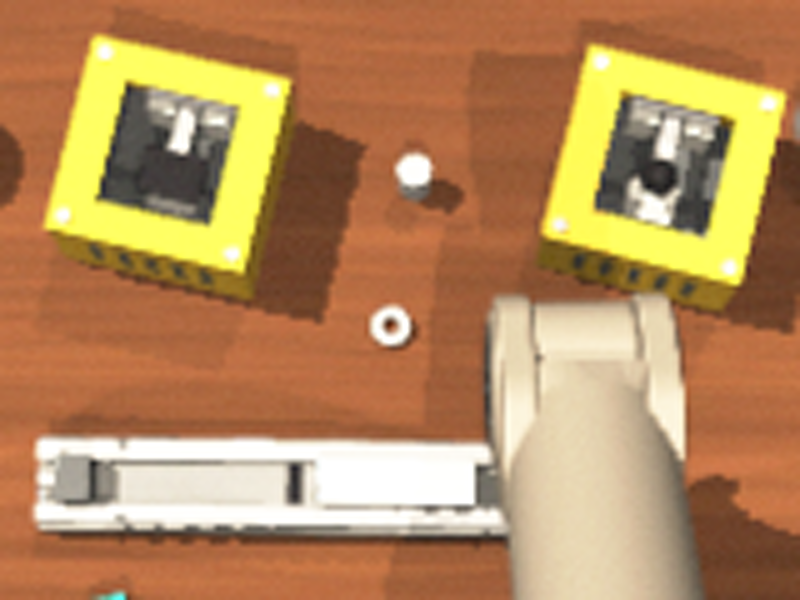

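The paddle now sits lower in its window, a dark slot at (295,485) shows the gate down, and the bar is still at x 317–475. The arm is over the trough's open end. Lowering behind the bar.

Call:
play_rows(deltas=[[0, [1, 1, 20], [0, 0, -0.008]], [0, [1, 1, 50], [0, 0, -0.008]], [0, [1, 1, 80], [0, 0, -0.008]], [0, [1, 1, 100], [0, 0, -0.008]], [0, [1.4, 1, 111], [0, 0, -0.008]], [0, [1.4, 1, 111], [0, 0, -0.008]]])

```text
clock: 7.08
tcp_pos: [0.4287, -0.0979, 0.0485]
orientation: [-2.212, -2.23, -0.0]
contact_force: [0.1, -0.1, -0.9]
grip_width: -0.0001
```

```bash
python3 to.py 90.3 .427 -.075 .048 .4262 .088 .048
```

```text
t 7.075 tcp [ 0.4287 -0.0979  0.0485] F [ 0.1 -0.1 -0.9] w -0.00011441876672602806 yaw 90.5 q [ 0.41  0.41 -0.38  2.22  0.29  0.55 -0.18]
[22.9 -1.5  0.5]
[185.9  -0.9   0.6]
turn [-0.0006 -0.0007  0.003 ]
```

Call:
play_rows(deltas=[[0, [8, -1, 0], [0, 0, 0]], [0, [16, -1, 0], [0, 0, 0]], [0, [24, -1, 0], [0, 0, 0]], [0, [32, -1, 0], [0, 0, 0]], [0, [40, -1, 0], [0, 0, 0]], [0, [50, -1, 0], [0, 0, 0]], [0, [60, -1, 0], [0, 0, 0]], [0, [70, -1, 0], [0, 0, 0]]])

```text
clock: 8.07
tcp_pos: [0.427, -0.0272, 0.0485]
orientation: [-2.211, -2.23, 0.0]
contact_force: [-0.1, -3.8, 2.0]
grip_width: 0.0004
```

```bash
python3 to.py 90.3 .4262 .088 .048;python3 - <<'E'
from h import *
im,d=r.grab_frame("side")
cv2.imwrite("pics/p.png",cv2.resize(im[160:290,190:310,::-1],(554,600),interpolation=cv2.INTER_CUBIC))
E
```

```text
t 8.075 tcp [ 0.427  -0.0272  0.0485] F [-0.1 -3.8  2. ] w 0.0003941446532242748 yaw 90.5 q [ 0.25  0.4  -0.39  2.25  0.29  0.54 -0.35]
[115.2   0.2   0.6]
turn [-0.0008 -0.0007  0.0032]
```

View pics/p.png

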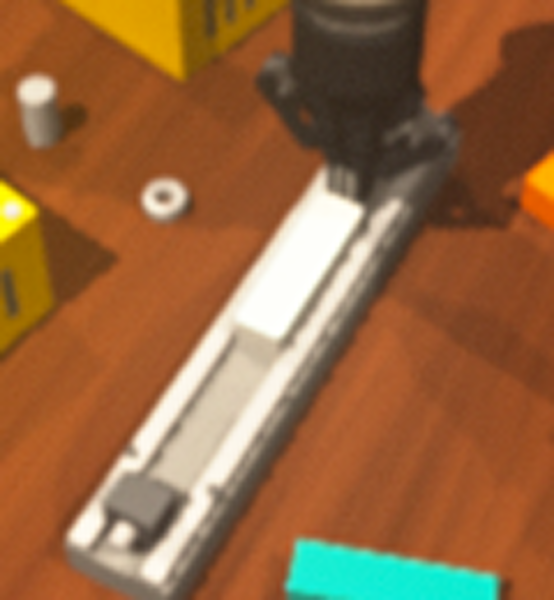

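The bar has passed the gate slot, its front edge now at (258,335), and the fingertips are in contact at (345,190) with about 4 N. The nut and spacer haven't moved. Continuing to just short of the stop.

Call:
play_rows(deltas=[[0, [14, 0, 0], [0, 0, 0]], [0, [28, 0, 0], [0, 0, 0]], [0, [42, 0, 0], [0, 0, 0]], [0, [56, 0, 0], [0, 0, 0]], [0, [70, 0, 0], [0, 0, 0]], [0, [84, 0, 0], [0, 0, 0]], [0, [95, 0, 0], [0, 0, 0]], [0, [103, 0, 0], [0, 0, 0]]])

```text
clock: 9.12
tcp_pos: [0.426, 0.0781, 0.0487]
orientation: [-2.209, -2.232, -0.001]
contact_force: [2.0, -1.5, -0.0]
grip_width: -0.0001
```

Call:
play_rows(deltas=[[0, [3, 0, 0], [0, 0, 0]], [0, [6, 0, 0], [0, 0, 0]], [0, [9, 0, 0], [0, 0, 0]], [0, [12, 0, 0], [0, 0, 0]], [0, [12, 0, 0], [0, 0, 0]]])

```text
clock: 9.75
tcp_pos: [0.4259, 0.0874, 0.0487]
orientation: [2.212, 2.23, -0.003]
contact_force: [0.6, -10.3, 3.0]
grip_width: -0.0002
```

Call:
play_rows(deltas=[[0, [2, 0, 0], [0, 0, 0]], [0, [4, 0, 0], [0, 0, 0]], [0, [5, 0, 0], [0, 0, 0]], [0, [5, 0, 0], [0, 0, 0]]])

```text
clock: 10.25
tcp_pos: [0.4259, 0.0874, 0.0488]
orientation: [2.215, 2.223, -0.012]
contact_force: [2.0, -15.4, 7.3]
grip_width: -0.0
```

The tip stayed at y = 0.0874 while the force rose to 15 N, so the bar is against the stop. Backing off and rising.

Call:
play_rows(deltas=[[0, [-5, 0, 0], [0, 0, 0]], [0, [-20, 0, 0], [0, 0, 0]], [0, [-40, 0, 0], [0, 0, 0]], [0, [-50, 0, -10], [0, 0, 0]], [0, [-80, 0, -50], [0, 0, 0]], [0, [-130, 0, -90], [0, 0, 0]], [0, [-180, 0, -120], [0, 0, 0]], [0, [-230, 0, -120], [0, 0, 0]]])

```text
clock: 11.25
tcp_pos: [0.4285, -0.1438, 0.1732]
orientation: [2.211, 2.219, -0.007]
contact_force: [1.1, -0.5, -0.2]
grip_width: -0.0
```

```bash
python3 to.py 90.3 .427 -.2 .17; python3 - <<'E'
from h import *
im,d=r.grab_frame("top")
cv2.imwrite("pics/e.png",cv2.resize(im[105:225,175:335,::-1],(800,600),interpolation=cv2.INTER_CUBIC))
s,d2=r.grab_frame("side")
for nm,D in (("top",d),("side",d2)):
    Q=cloud(nm,D);m=(Q[...,2]>.05)&(Q[...,2]<.07)&(Q[...,0]>.4)&(Q[...,0]<.46)&(Q[...,1]<.203)&(Q[...,1]>0)
    q=Q[m];print(nm,q.mean(0)-[.427,.0607,0],np.percentile(q[:,1],[2,98])-.0607)
E
```

```text
t 11.25 tcp [ 0.4285 -0.1438  0.1732] F [ 1.1 -0.5 -0.2] w -6.381917253597425e-06 yaw 90.2 q [ 0.52  0.21 -0.38  2.11  0.11  0.84  0.07]
[-56.1  -1.7   3.8]
turn [ 0.0028  0.0094 -0.0017]
top [-0.00068716  0.08979505  0.06054101] [0.04034262 0.14069203]
side [-0.00251716  0.0923834   0.05848637] [0.04118805 0.14056318]
```

View pics/e.png

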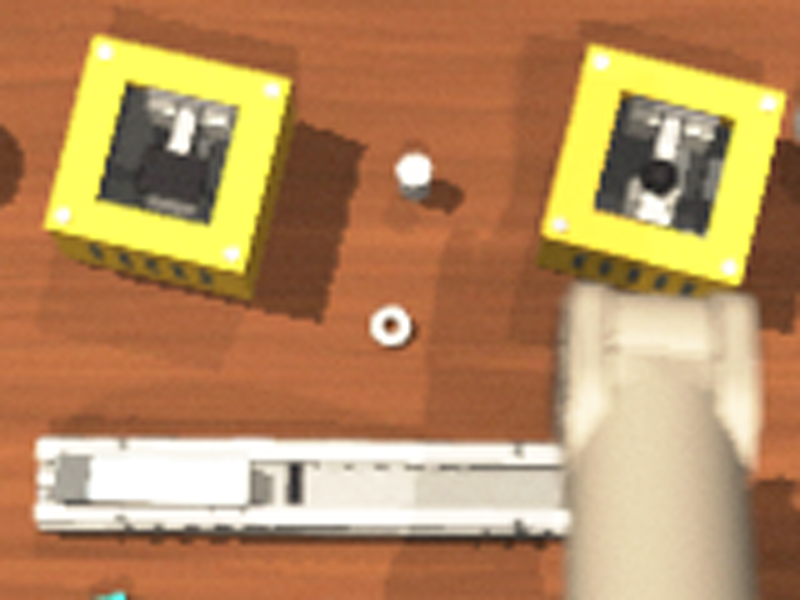

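The bar sits flush against the dark stop (seam at x≈90, bar 90–250), the gate slot is dark, the paddle is down, the ball lever is unchanged, and the nut and spacer are in place. I'll settle and hand in.

Call:
play_rows(deltas=[[0, [0, 0, 0], [0, 0, 0]], [0, [0, 0, 0], [0, 0, 0]], [0, [0, 0, 0], [0, 0, 0]]])

```text
clock: 11.72
tcp_pos: [0.4264, -0.1463, 0.1709]
orientation: [2.221, 2.215, -0.013]
contact_force: [0.4, 0.3, -0.2]
grip_width: 0.0
```

```bash
python3 -c "
from bench import r
o=r.get_obs();print(o['clock'],o['tcp_pos'],o['contact_force'],abs(o['qvel']).max());print(r.hand_in())"
```

```text
11.725 [ 0.42644716 -0.1462875   0.17092783] [ 0.36097007  0.29195293 -0.18028296] 0.003290279618978492
the job is handed in; nothing more can be done
None
```

The job is done and handed in at 11.7 s. I pressed the paddle lever down through its window with the closed fingers until it met its stop. I then pushed the bar with the fingertips up against the end stop, backed off and rose clear.

**Last checks:**
- **Lever and gate:** the press ended at 23 N with the tip at 59.9 mm, and the final picture shows the paddle low and the gate slot open. I could not read the lever angle or gate travel directly.
- **Bar:** at the end the tip stayed at y = 0.0874 m while the force rose from 10 to 15 N. The final picture shows the bar flush with the stop.
- **Bar position from depth:** the two cameras disagreed slightly, putting its centre at trough y = 0.090 m (top) and 0.092 m (side) against a target of 0.091–0.099 m. The top value is just under the limit. These averages are rough: before the push the same method put the bar about 7 mm closer to the stop than its ends showed in one reading. I relied on the force and the picture instead.
- **Everything else:** the ball lever, nut and spacer looked unchanged in the final picture. That crop did not cover the disc, wrench, cup, tin or offcut, so I did not check those again. No force reading suggested a touch on either guard, and the arm was clear with about 0.5 N read at the wrist at hand-in.

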